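# Let a bearing out of the feed track with the flap lever

### The job

Using only your fingertips, press down the long end of the lever, at its red pad, so that its short end raises the heavy flap, and keep it down until the waiting ball bearing has rolled out to the low end of the track. Then let the lever come back up under control, so that the flap shuts without slamming, and leave the pad. Do not touch the flap or the bearing themselves, and pick nothing up or disturb the other things on the bench.

Things in the scene. Friction and masses are not known exactly. Their poses are not given: they have to be found in the camera images.
- feeder: the bearing feed, fixed to the bench: aluminium base plate 210 x 100 mm with a narrow blue track along x; origin under the plate's centre, on the bench. The track falls at 12 degrees towards -x; the lever lies crosswise on the -y side. Flap hinge along y at x = 62, z = 107 mm; its weight reaches z = 140 mm (175 raised). Apart from it, a 40 mm square room-high post stands at world x = 0.28, y = -0.51 m
- lever: steel lever, bar 14 mm wide; origin on its fulcrum; -y along the long arm
- press_pad (a point): centre of the top face of the red pad, 28 x 32 x 10 mm, on the lever's long end. At rest at x = 32, y = -223, z = 125 mm in the feeder frame, facing up (tilted 0.1 rad). Fulcrum axis along the feeder x at y = -90, z = 97 mm; arc radius 135 mm: at the lower stop the pad is 48 mm lower. Pressing takes 2 to 5 N; the flap pushes the pad back up as it is let go
- lever_angle (a joint): angle of the lever, rad: 0 at rest (long end up), grows as the pad is pressed, stops at 0.37
- gate (a joint): angle of the heavy flap, rad: 0 shut, grows as it rises, driven by the lever's short end; about 0.53 with the lever at its stop. The bearing passes under it from about 0.4
- flap: the steel flap, 74 x 56 x 8 mm, about 0.8 kg, with a yellow weight block on top and a tongue below that blocks the track. Origin on its hinge, its -x towards the free end
- bearing_mid (a point): centre of the waiting ball bearing, which stands on edge in the track, behind the flap's tongue
- bearing: the same bearing: steel ring 32 mm across, 9 mm wide; it rolls down the track by itself, within about a second, once the flap is up
- track_end (a point): point where the bearing's centre lies once it rests against the end stop at the low end of the track, 92 mm downhill from where it waits
- core: bare grey stator core, ring 106 mm across, 47 mm high; origin at the centre of its underside; a bystander
- screwdriver: red-handled screwdriver 170 mm long, lying; origin at the centre of its underside; a bystander
- flux_bottle: white bottle with a blue cap, 44 mm across, 137 mm high; origin at the centre of its underside; a bystander
- wound_stator: copper-wound stator, 113 x 106 x 83 mm; origin at the centre of its underside; a bystander
- spare_bearing: small ball bearing lying flat, 26 mm across, 8 mm high; origin at the centre of its underside; a bystander
- v_block: grey V block, 60 x 40 x 30 mm; origin at the centre of its underside; a bystander

How it is judged:
On the way, in this order (a step that is already met when the one before it is completed fails the run):
1. the flap is being raised by a press at the red pad of the lever (value of joint gate above 0.15 rad and value of joint lever_angle above 0.08 rad and contact force between the fingers and lever above 0.5 N and horizontal distance between the grasp point and press_pad below 0.045 m), for 0.05 s.
2. the bearing has rolled out and rests at the low end of the track (distance between bearing_mid and track_end below 0.012 m and linear speed of bearing below 0.03 m/s), for 0.2 s.
3. the lever is back up and the flap shut (value of joint gate below 0.03 rad and value of joint lever_angle below 0.05 rad), for 0.2 s.
At the end, for the whole second after the job is handed in: the bearing rests against the end stop (centre within 12 mm of the track-end point, slower than 0.03 m/s), the flap is shut (under 0.03 rad), the lever back at rest (under 0.05 rad), the bystanders at rest (all of step 2 and all of step 3 and linear speed of each of core, screwdriver, flux_bottle, wound_stator, spare_bearing, v_block below 0.03 m/s); the robot touches nothing.
It fails at once if the robot touches the flap (contact force between any of the arm, the fingers and flap above 0.5 N).
It fails at once if the robot touches the bearing (contact force between any of the arm, the fingers and bearing above 0.3 N).
It fails at once if the bearing is lifted out of the track (height (world z) of bearing_mid above 0.095 m).
It fails at once if the flap slams (falls shut faster than 6 rad/s) (velocity of joint gate below -6 rad/s).
It fails at once if a bystander is moved by more than 20 mm or lifted (distance of any of core, screwdriver, flux_bottle, wound_stator, spare_bearing, v_block from where it was at the start of the episode above 0.02 m).
It also fails if it takes over 32 s, if anything falls off the work surface, if the arm or the gripper's body presses on something with over 40 N, if the wrist force passes 120 N, or if a joint passes its speed limit or range.

### The arm

A 6-joint arm with a two-finger parallel gripper is mounted at the origin on a cart in front of the work surface, level with it; the furniture and walls round the work are solid. World frame = base frame: x ahead of the robot, y to its left, z up, the work surface at z = 0. Lengths are in m, angles in rad, forces in N, time in s.
With the tool pointing down it reaches from about 0.25 to 0.725 m from the base axis. Payload 4 kg.
Tool frame: the origin (TCP) lies midway between the tips of the shut fingers; the grasp point (between the pads) lies 19 mm behind it; z points along the fingers, y is the direction in which the jaws open and shut (so a half turn about z gives the same grasp; the last joint's range is limited). The gripper opens to 85 mm and grips with 20 to 120 N. Pads are 22 mm wide; open, the fingers measure 114 mm over their backs; the gripper's body (76 mm by 85 mm) begins 54 mm behind the grasp point. The pads swing forward as they close: fully open they stand 13 mm farther back than shut.
Start: joints at [1.314, 0.241, 0.005, 1.335, 0, 1.571], TCP at [0.127, 0.484, 0.231] pointing down, gripper open.
Joint ranges: [-2.72, 2.72], [-1.05, 1.87], [-1.09, 1.28], [-1.99, 2.15], [-1.42, 1.44], [-3.14, 3.14]. Speed limits (rad/s): [2.79, 2.79, 3.14, 3.14, 3.14, 3.14].

### API

Orientations are given as a rotation vector (axis times angle).
In Python, from cell import readout, capture, camera_model, workorder gives the robot as it stands.
- The arm moves only by the tool apply_moves, never from a script. Its argument "increments" is a list of rows, each a list of 3 entries, a list of its own where there are three numbers: the finger opening in mm, from 0 to 85.4, then the shift along the tool's x, y, z in mm, then the turn, a rotation vector about the tool's x, y, z in rad. In form: [[fingers, [x, y, z], [wx, wy, wz]], ...]. A call has 1 to 10 rows; each row is the pose to reach, as a shift and turn from the pose commanded when the call began, along the tool's axes at that moment; what a row does not reach only later rows make up. A row lasts 1/10 s, in which the tool goes at most 50 mm and 8.59 degrees, less where a joint would pass 70% of its speed; a pose out of reach is approached as far as the arm can. A call with a gripper value outside its range is refused whole. The fingers move at their own pace and stop on an object; the grip force is fixed at half the most. Time passes only in rows, so rows that repeat a pose let the fingers close. It gives the time, the measured TCP pose, the force and the opening at its end, in the units of the state.
- readout.state(): the state, without advancing time (a new reading comes with each control period).
- capture(name): name is "scene" or "side" or "wrist"; returns the picture (384x512x3 uint8, red, green, blue); there is no depth.
- camera_model(name): a dict with "fov_y" (degrees; the focal length in pixels is half the picture's height over the tangent of half this angle, whatever the lens; pixels are square), "cx", "cy" (the principal point, pixels), "R" (3x3) and "t" (3): a world point X has camera coordinates R X + t. Camera axes: x right, y down, z forward; pixel columns grow to the right and rows downward; lengths in m; the calibration is good to about 2 mm. A picture is of the moment at which its call begins: read the wrist's pose just before it. camera_model takes no time and is no camera call; for the wrist camera it gives the pose at the moment of the call.
- workorder.sign_off(): hands the job in, once; it reports no verdict.
The state is a dict: "time": time; "joint_pos": joint angles; "qd": joint speeds; "effort": joint torques, N m; "eef_pos": TCP position; "orientation": TCP orientation; "contact_force": force on the tool from outside, world axes, zero at the start; "moment": the same for the moment, N m; "finger_gap": finger opening in m.
Only numpy, scipy, OpenCV 4.12 (cv2) and the standard library are available. Lean on these libraries where they do the work, as an engineer would, in place of code of your own. Each camera call takes 0.05 s, during which the arm holds its last target.

## Working session

There is one attempt and no reset: what is moved stays moved. The work goes in short steps, Python scripts to look and compute and a tool call to move; the robot and the scene stay as the last step left them, time stands still between calls to the robot, and variables do not carry over. Pictures are saved under pics/ and viewed, and the job is handed in when it is done.

Besides the shell and the picture viewer there is one more tool, called after "Emit:" in YAML: its name, and indented under it one key for each argument. apply_moves: Moves the arm, as the interface text tells. Its arguments: {"type":"object","properties":{"increments":{"type":"array","items":{"type":"array"}}},"required":["increments"]}

```bash
mkdir -p pics; ls; python3 - <<'E'
from cell import readout,capture,camera_model,workorder
import cv2
print(readout.state())
for n in ["scene","side","wrist"]:
    m=camera_model(n);print(n,m)
    cv2.imwrite(f"pics/{n}0.png",cv2.cvtColor(capture(n),cv2.COLOR_RGB2BGR))
E
```

```text
pics
{'time': 0.0, 'joint_pos': array([1.31399807e+00, 2.41401319e-01, 3.71524184e-03, 1.33519176e+00,
       2.93843558e-05, 1.57080144e+00]), 'qd': array([-0.00190711,  0.00073168, -0.00123405,  0.0005443 , -0.00179107,
       -0.00164143]), 'effort': array([ 1.98057032e-04, -3.72315967e+01,  2.52408421e+01,  1.71093555e-02,
        3.28610747e-05,  4.35938134e-06]), 'eef_pos': array([0.12682306, 0.48299372, 0.23041535]), 'orientation': array([-0.40224024, -3.11543562,  0.00323649]), 'contact_force': array([ 0.25447615, -0.52561453,  0.43260267]), 'moment': array([-0.00375719,  0.00122309,  0.01276314]), 'finger_gap': 0.08516017276673325}
scene {'fov_y': 43.52762686759919, 'cx': 255.18639986934912, 'cy': 191.03841791858235, 'R': array([[ 0.48347357, -0.875185  ,  0.01745067],
       [-0.4794401 , -0.28142856, -0.83122509],
       [ 0.73238685,  0.39350881, -0.55566206]]), 't': array([-0.4752188 ,  0.30249892,  0.93153292])}
side {'fov_y': 45.46752485422253, 'cx': 259.1856861824161, 'cy': 194.8739754570728, 'R': array([[ 0.9534184 , -0.30164375, -0.00209896],
       [-0.19015117, -0.59558825, -0.78045959],
       [ 0.23417064,  0.74450365, -0.62520271]]), 't': array([-0.63475241,  0.07404072,  1.39145068])}
wrist {'fov_y': 63.15392690915891, 'cx': 250.76521364398863, 'cy': 188.4861746336426, 'R': array([[ 0.25393214,  0.96722049, -0.00172753],
       [ 0.91826361, -0.24051728,  0.31455266],
       [ 0.30382628, -0.08146136, -0.94923845]]), 't': array([-0.49916237, -0.04114222,  0.38048938])}
```

View pics/scene0.png

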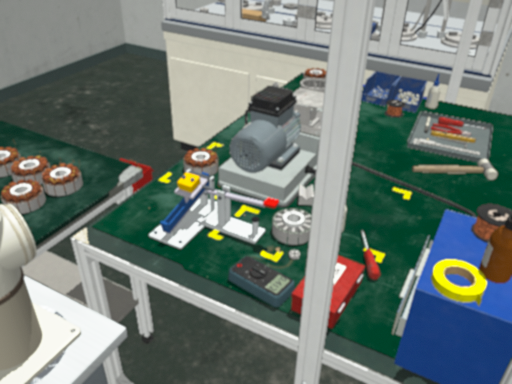

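View pics/side0.png

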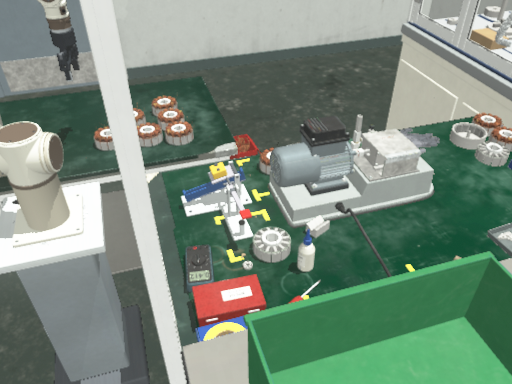

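View pics/wrist0.png

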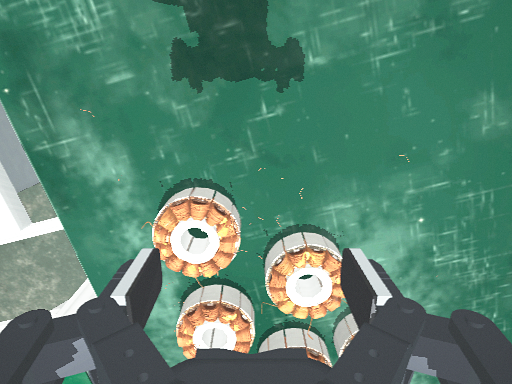

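The scene view shows the feeder around (205,215), with the red pad at (270,202). In the side view the pad is at (245,214), and the post and rail are nearby. I'll zoom in and triangulate.

```bash
cat > h.py <<'E'
import numpy as np,cv2
from cell import readout,capture,camera_model
def K(m):
    f=192/np.tan(np.radians(m['fov_y'])/2); return f,m['cx'],m['cy']
def ray(m,u,v):
    f,cx,cy=K(m);R=np.array(m['R']);t=np.array(m['t'])
    return -R.T@t, R.T@np.array([(u-cx)/f,(v-cy)/f,1.])
def plane(m,u,v,z):
    o,d=ray(m,u,v); return o+d*(z-o[2])/d[2]
def tri(ms,uvs):
    A=np.zeros((3,3));b=np.zeros(3);L=[]
    for m,(u,v) in zip(ms,uvs):
        o,d=ray(m,u,v);d=d/np.linalg.norm(d);P=np.eye(3)-np.outer(d,d);A+=P;b+=P@o;L.append((o,P))
    X=np.linalg.solve(A,b); return X,[np.linalg.norm(P@(X-o)) for o,P in L]
def proj(m,X):
    f,cx,cy=K(m);c=np.array(m['R'])@X+np.array(m['t']);return np.array([f*c[0]/c[2]+cx,f*c[1]/c[2]+cy])
def blobs(im,lo,hi,amin=15):
    h=cv2.cvtColor(im,cv2.COLOR_RGB2HSV)
    mk=cv2.inRange(h,lo,hi)
    n,l,s,c=cv2.connectedComponentsWithStats(mk)
    return [(s[i],c[i].round(1)) for i in range(1,n) if s[i][4]>=amin]
E
python3 - <<'E'
from h import *
for n,(x0,y0,x1,y1) in dict(scene=(130,150,330,300),side=(160,140,360,290)).items():
    im=cv2.imread(f"pics/{n}0.png")
    cv2.imwrite(f"pics/{n}0z.png",cv2.resize(im[y0:y1,x0:x1],None,fx=4,fy=4,interpolation=cv2.INTER_CUBIC))
    rgb=im[:,:,::-1].copy()
    print(n,'red',blobs(rgb,(0,150,120),(6,255,255)),blobs(rgb,(174,150,120),(180,255,255)))
    print(n,'yel',blobs(rgb,(22,150,120),(32,255,255)))
    print(n,'blue',blobs(rgb,(105,130,60),(125,255,255)))
E
```

```text
scene red [(array([437, 118,  26,  15, 184], dtype=int32), array([449.2, 124.1])), (array([120, 158,  31,  33, 247], dtype=int32), array([140.7, 173.7])), (array([264, 198,  15,  10, 107], dtype=int32), array([270.7, 202.5])), (array([365, 250,  15,  28, 210], dtype=int32), array([372.1, 264.6])), (array([331, 256,  34,  58, 805], dtype=int32), array([345.1, 281.9])), (array([292, 280,  12,  19, 130], dtype=int32), array([298.7, 290.1]))] []
scene yel [(array([207, 142,  15,   8,  66], dtype=int32), array([213.8, 145.1])), (array([159, 172,  13,  11,  85], dtype=int32), array([165.2, 177.4])), (array([177, 173,  22,  19, 284], dtype=int32), array([188.1, 182. ])), (array([392, 187,  20,  13, 118], dtype=int32), array([402.8, 192.3])), (array([235, 205,  25,  12, 145], dtype=int32), array([245.9, 210.2])), (array([208, 230,  15,  10,  99], dtype=int32), array([214.8, 234.8])), (array([370, 248,  15,  15, 117], dtype=int32), array([377.8, 255.3])), (array([260, 250,  23,  12, 156], dtype=int32), array([271.5, 255.3])), (array([ 432,  260,   54,   44, 1216], dtype=int32), array([458.4, 
[... 594 characters left out ...]
. , 279.5]))]
side red [(array([230, 134,  28,  25, 226], dtype=int32), array([246.4, 148. ])), (array([240, 209,  12,  10,  78], dtype=int32), array([245.4, 213.5])), (array([ 193,  275,   73,   51, 2040], dtype=int32), array([226.4, 299.7])), (array([291, 296,  11,   6,  35], dtype=int32), array([296.2, 298.7]))] []
side yel [(array([212, 170,  14,   9,  71], dtype=int32), array([219. , 173.7]))]
side blue [(array([183, 184,  23,  13,  89], dtype=int32), array([193.3, 190.2])), (array([304, 230,   8,  15,  71], dtype=int32), array([307.3, 238.7])), (array([224, 317,  23,  12,  92], dtype=int32), array([238. , 321.2])), (array([197, 324,  19,  17, 119], dtype=int32), array([203.3, 330.8]))]
```

View pics/scene0z.png

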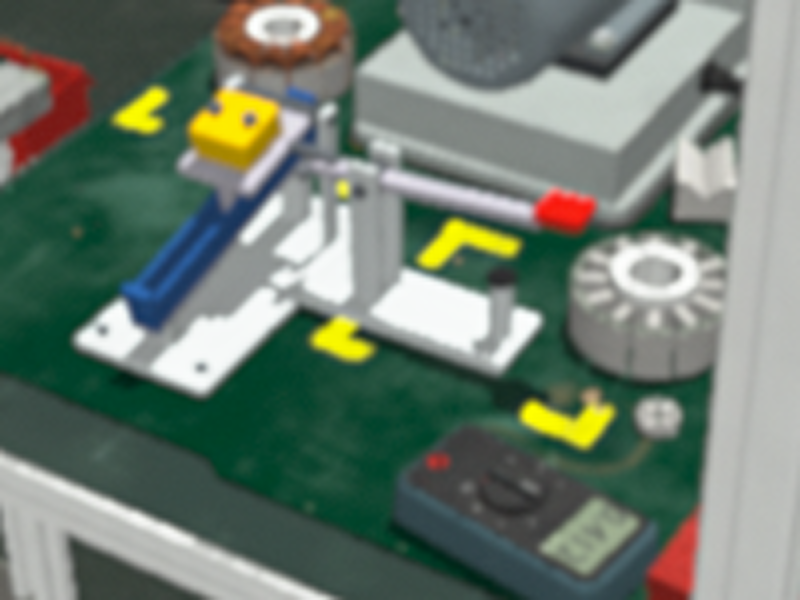

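View pics/side0z.png

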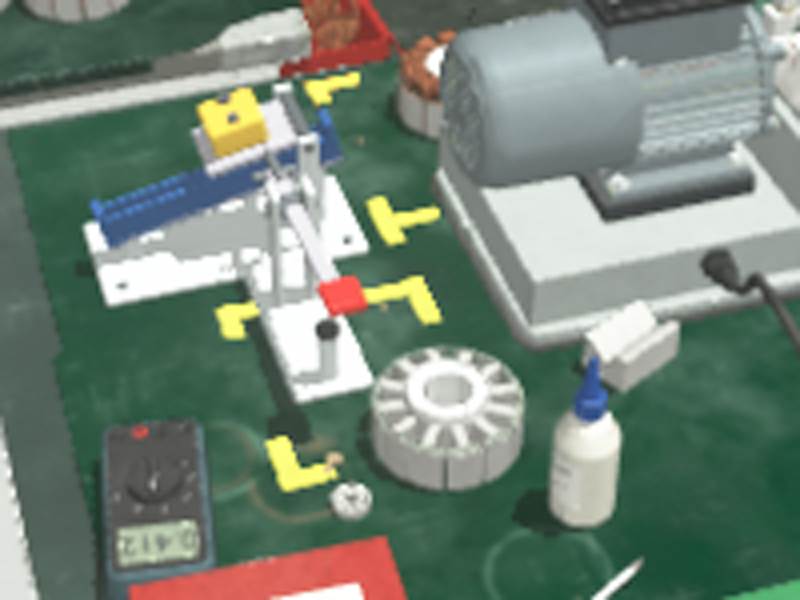

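```bash
python3 - <<'E'
from h import *
ms=[camera_model('scene'),camera_model('side')]
def z(s,d): return [(130+s[0]/4,150+s[1]/4),(160+d[0]/4,140+d[1]/4)]
P={}
for n,uv in dict(padblob=[(270.7,202.5),(245.4,213.5)],padtop=z((566,203),(342,291)),pa=z((75,340),(85,225)),pb=z((205,393),(110,303)),
  peg=z((503,275),(327,327)),core=z((655,270),(447,388)), spare=z((658,412),(352,497)), end=z((543,318),(372,382)),end2=z((503,372),(297,402))).items():
    P[n],e=tri(ms,uv);print(n,P[n].round(4),np.round(e,4))
E
```

```text
padblob [ 0.5366 -0.2864  0.1186] [0.0001 0.0001]
padtop [ 0.5364 -0.2887  0.1239] [0.0005 0.0005]
pa [ 0.3986 -0.0158  0.005 ] [0.0007 0.0007]
pb [ 0.4001 -0.1151  0.0036] [0. 0.]
peg [ 0.5358 -0.2475  0.0558] [0. 0.]
core [ 0.6003 -0.3222  0.0459] [0.0002 0.0002]
spare [ 0.5187 -0.3651  0.0077] [0.0003 0.0003]
end [ 0.5641 -0.2625  0.008 ] [0.0004 0.0004]
end2 [ 0.5074 -0.2641  0.0054] [0.0002 0.0002]
```

```bash
cat >> h.py <<'E'
from scipy.spatial.transform import Rotation as Ro
def delta(target):
    s=readout.state(); R=Ro.from_rotvec(s['orientation']).as_matrix()
    return (R.T@(np.array(target)-s['eef_pos'])*1000).round(1)
E
python3 - <<'E'
from h import *
ms=[camera_model('scene'),camera_model('side')]
for h in (0,.3,.6): print([proj(m,np.array([.28,-.51,h])).round() for m in ms])
def z(s,d): return [(130+s[0]/4,150+s[1]/4),(160+d[0]/4,140+d[1]/4)]
for n,uv in dict(basecorner=z((612,160),(530,290)),motorfront=z((470,10),(500,110)),rearstator=z((285,25),(440,48)),vblock=z((700,150),(640,320))).items():
    X,e=tri(ms,uv);print(n,X.round(3),np.round(e,4))
print(delta([.5365,-.288,.25]))
for a in np.linspace(0,1,6): 
    p=np.array([.127,.483,.25])*(1-a)+a*np.array([.5365,-.288,.25]);print(p.round(3),[proj(m,p).round() for m in ms])
E
```

```text
[array([310., 351.]), array([168., 333.])]
[array([325., 230.]), array([149., 241.])]
[array([349.,  42.]), array([119., 101.])]
basecorner [ 0.689 -0.248  0.052] [0.0013 0.0013]
motorfront [ 0.708 -0.125  0.125] [0.0009 0.0009]
rearstator [0.717 0.04  0.068] [0.0055 0.0055]
vblock [ 0.763 -0.282  0.031] [0.0005 0.0005]
[-592.  -641.8  -18.3]
[0.127 0.483 0.25 ] [array([-117.,  145.]), array([73., 73.])]
[0.209 0.329 0.25 ] [array([-39., 147.]), array([99., 88.])]
[0.291 0.175 0.25 ] [array([ 39., 149.]), array([128., 105.])]
[0.373 0.02  0.25 ] [array([117., 151.]), array([161., 125.])]
[ 0.455 -0.134  0.25 ] [array([195., 153.]), array([200., 148.])]
[ 0.536 -0.288  0.25 ] [array([273., 154.]), array([244., 174.])]
```

Emit:
apply_moves:
  increments:
    - [0,[-15,-16,-10],[0,0,0]]
    - [0,[-44,-48,-20],[0,0,0]]
    - [0,[-74,-80,-20],[0,0,0]]
    - [0,[-104,-112,-20],[0,0,0]]
    - [0,[-133,-144,-20],[0,0,0]]
    - [0,[-163,-176,-20],[0,0,0]]
    - [0,[-192,-208,-20],[0,0,0]]
    - [0,[-222,-241,-20],[0,0,0]]
    - [0,[-252,-273,-20],[0,0,0]]
    - [0,[-281,-305,-20],[0,0,0]]

```text
time: 1.15
eef_pos: [0.3216, 0.1155, 0.2513]
orientation: [0.402, 3.115, 0.0]
contact_force: [1.1, 0.9, 0.4]
finger_gap: -0.0001
```

```bash
python3 - <<'E'
from h import *
s=readout.state();print(s['eef_pos'],s['orientation'],s['joint_pos'],s['finger_gap'],delta([.5365,-.288,.22]))
E
```

```text
[0.32164241 0.11553463 0.2513301 ] [4.01896437e-01 3.11533934e+00 4.65223370e-04] [ 3.44791620e-01 -8.62519585e-02 -3.01897130e-01  1.35462738e+00
  6.46599234e-05  6.01385785e-01] -0.00010309645370035797 [-310.2 -335.8   31.3]
```

Emit:
apply_moves:
  increments:
    - [0,[-30,-32,0],[0,0,0]]
    - [0,[-64,-70,0],[0,0,0]]
    - [0,[-98,-106,0],[0,0,0]]
    - [0,[-132,-143,0],[0,0,0]]
    - [0,[-166,-180,0],[0,0,0]]
    - [0,[-200,-217,0],[0,0,0]]
    - [0,[-234,-253,0],[0,0,0]]
    - [0,[-268,-290,5],[0,0,0]]
    - [0,[-295,-320,15],[0,0,0]]
    - [0,[-310,-336,31],[0,0,0]]

```text
time: 2.15
eef_pos: [0.5371, -0.2901, 0.2197]
orientation: [0.406, 3.114, -0.002]
contact_force: [0.2, 0.6, -1.0]
finger_gap: -0.0002
```

Emit:
apply_moves:
  increments:
    - [0,[0,0,0],[0,0,0]]
    - [0,[0,0,0],[0,0,0]]

```text
time: 2.35
eef_pos: [0.5351, -0.2863, 0.219]
orientation: [-0.403, -3.113, -0.002]
contact_force: [-0.3, 0.8, -0.1]
finger_gap: 0.0002
```

```bash
python3 - <<'E'
from h import *
m=camera_model('wrist');im=capture('wrist')
cv2.imwrite('pics/w1.png',im[:,:,::-1])
s=readout.state();print(s['eef_pos'],s['contact_force'],s['joint_pos'].round(3))
for b,c in blobs(im,(0,150,100),(6,255,255)): print(b,c,plane(m,*c,.12).round(4))
for n in ('scene','side'):
    cv2.imwrite(f'pics/{n}1.png',cv2.resize(capture(n)[130:300,130:340,::-1],None,fx=3.5,fy=3.5,interpolation=cv2.INTER_CUBIC))
E
```

```text
[ 0.53535918 -0.28589615  0.22006304] [ 0.15358598 -0.42277115  1.0203598 ] [-0.491  0.463  0.296  1.405  0.    -0.234]
[210  15  10  11  58] [214.7  20.1] [ 0.4092 -0.2788  0.12  ]
[    0    22   108   186 11153] [ 42.2 118.8] [ 0.4401 -0.4248  0.12  ]
[ 231  172   45   40 1265] [253.  191.2] [ 0.537  -0.2847  0.12  ]
[  27  214   67   52 1041] [ 60.3 240.5] [ 0.5381 -0.4566  0.12  ]
```

View pics/w1.png

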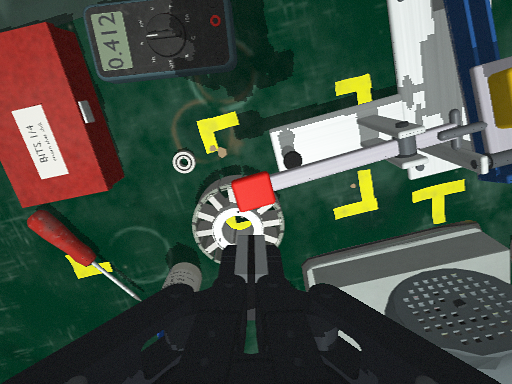

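View pics/side1.png

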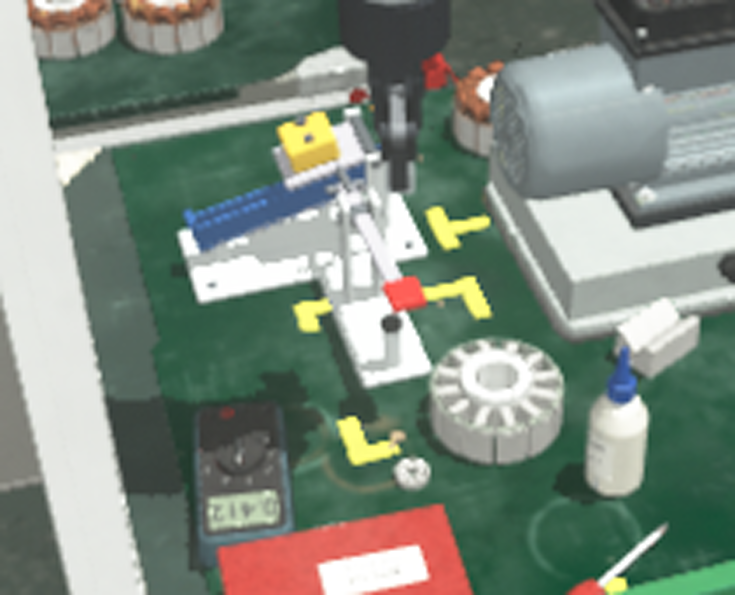

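View pics/scene1.png

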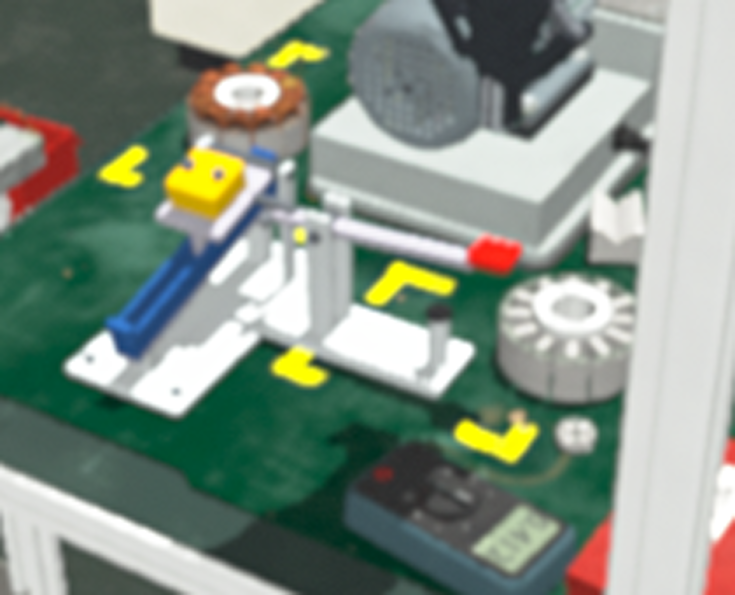

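The wrist view puts the pad at (253,191). Cast onto its plane that is (0.537, -0.285), within 2 to 3 mm of the two-view triangulation. The TCP is above it, so I'll descend to just over the pad.

Emit:
apply_moves:
  increments:
    - [0,[-1,-1,15],[0,0,0]]
    - [0,[-2,-2,35],[0,0,0]]
    - [0,[-2,-2,55],[0,0,0]]
    - [0,[-2,-2,70],[0,0,0]]
    - [0,[-2,-2,80],[0,0,0]]
    - [0,[-2,-2,85],[0,0,0]]
    - [0,[-2,-2,85],[0,0,0]]

```text
time: 3.2
eef_pos: [0.5372, -0.2884, 0.1355]
orientation: [0.401, 3.116, 0.0]
contact_force: [0.6, 0.4, -0.5]
finger_gap: -0.0
```

```bash
python3 - <<'E'
from h import *
s=readout.state();print(s['eef_pos'],s['contact_force'],delta([.537,-.288,.125]))
for n in ('scene','side'):
    cv2.imwrite(f'pics/{n}2.png',cv2.resize(capture(n)[150:270,160:320,::-1],None,fx=4.5,fy=4.5,interpolation=cv2.INTER_CUBIC))
E
```

```text
[ 0.53720198 -0.28844706  0.13551415] [ 0.58932513  0.43198269 -0.45840329] [ 0.3  0.4 10.5]
```

View pics/side2.png

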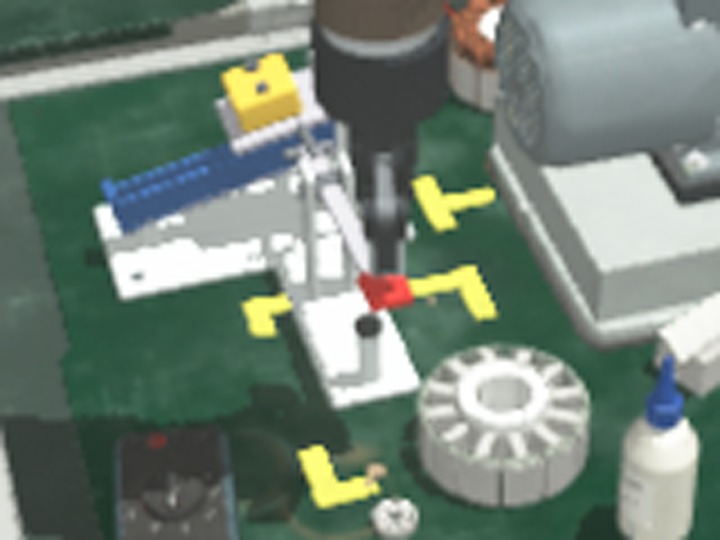

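View pics/scene2.png

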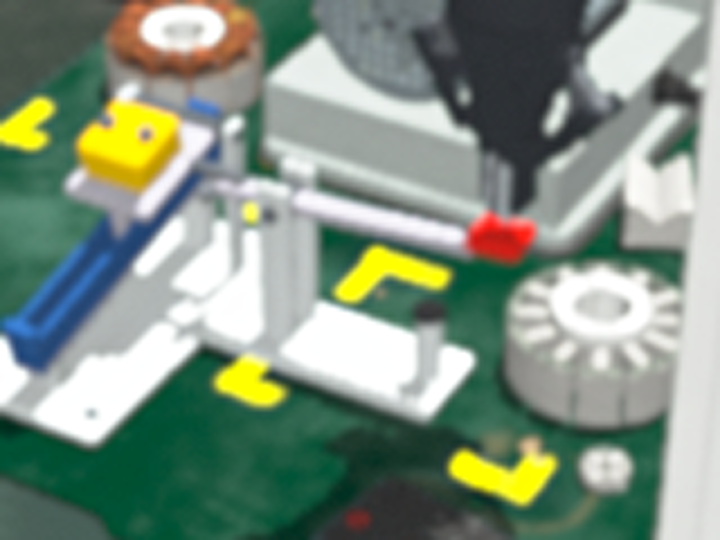

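The fingertips are directly over the pad in both views, at about (500,215) in the scene crop and (385,275) in the side crop. Next I'll press slowly.

Emit:
apply_moves:
  increments:
    - [0,[0,0,7],[0,0,0]]
    - [0,[0,0,13],[0,0,0]]
    - [0,[0,0,18],[0,0,0]]
    - [0,[0,0,24],[0,0,0]]
    - [0,[0,0,30],[0,0,0]]
    - [0,[0,0,36],[0,0,0]]
    - [0,[0,0,42],[0,0,0]]
    - [0,[0,0,48],[0,0,0]]
    - [0,[0,0,53],[0,0,0]]
    - [0,[0,0,56],[0,0,0]]

```text
time: 4.3
eef_pos: [0.5374, -0.2883, 0.0786]
orientation: [-0.402, -3.116, -0.002]
contact_force: [1.1, -1.3, 2.7]
finger_gap: -0.0
```

Emit:
apply_moves:
  increments:
    - [0,[0,0,0],[0,0,0]]
    - [0,[0,0,0],[0,0,0]]
    - [0,[0,0,0],[0,0,0]]
    - [0,[0,0,0],[0,0,0]]
    - [0,[0,0,0],[0,0,0]]
    - [0,[0,0,0],[0,0,0]]
    - [0,[0,0,0],[0,0,0]]
    - [0,[0,0,0],[0,0,0]]

```text
time: 5.1
eef_pos: [0.5371, -0.2887, 0.0793]
orientation: [-0.402, -3.115, -0.0]
contact_force: [1.0, 0.0, 3.3]
finger_gap: -0.0002
```

```bash
python3 - <<'E'
from h import *
s=readout.state();print(s['eef_pos'],s['contact_force'])
for n in ('scene','side'):
    cv2.imwrite(f'pics/{n}3.png',cv2.resize(capture(n)[150:270,140:300,::-1],None,fx=4.5,fy=4.5,interpolation=cv2.INTER_CUBIC))
E
```

```text
[ 0.53708786 -0.28873083  0.07927536] [1.00431186 0.00980385 3.28171334]
```

View pics/side3.png

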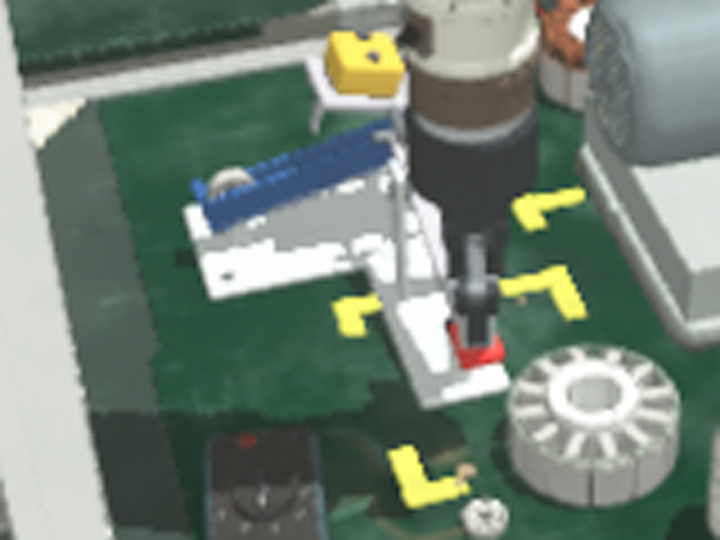

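View pics/scene3.png

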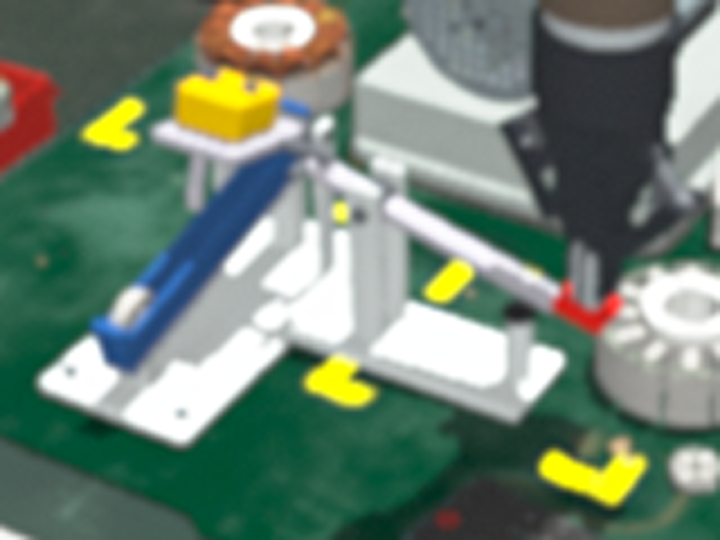

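The flap is up, and the bearing is at the low end of the track: (232,182) in the side crop, (130,305) in the scene crop. The force is about 3.3 N. I'll hold briefly, then let the lever up slowly.

Emit:
apply_moves:
  increments:
    - [0,[0,0,0],[0,0,0]]
    - [0,[0,0,0],[0,0,0]]
    - [0,[0,0,0],[0,0,0]]
    - [0,[0,0,0],[0,0,0]]
    - [0,[0,0,-3],[0,0,0]]
    - [0,[0,0,-7],[0,0,0]]
    - [0,[0,0,-11],[0,0,0]]
    - [0,[0,0,-15],[0,0,0]]
    - [0,[0,0,-19],[0,0,0]]
    - [0,[0,0,-23],[0,0,0]]

```text
time: 6.2
eef_pos: [0.5372, -0.2895, 0.1029]
orientation: [0.403, 3.115, -0.002]
contact_force: [0.3, -2.7, 3.3]
finger_gap: 0.0
```

Emit:
apply_moves:
  increments:
    - [0,[0,0,-4],[0,0,0]]
    - [0,[0,0,-8],[0,0,0]]
    - [0,[0,0,-12],[0,0,0]]
    - [0,[0,0,-16],[0,0,0]]
    - [0,[0,0,-19],[0,0,0]]
    - [0,[0,0,-22],[0,0,0]]
    - [0,[0,0,-25],[0,0,0]]
    - [0,[0,0,-28],[0,0,0]]
    - [0,[0,0,-31],[0,0,0]]
    - [0,[0,0,-36],[0,0,0]]

```text
time: 7.2
eef_pos: [0.5369, -0.2889, 0.1381]
orientation: [-0.402, -3.115, -0.0]
contact_force: [0.0, 0.1, -0.1]
finger_gap: -0.0002
```

Emit:
apply_moves:
  increments:
    - [0,[0,0,-10],[0,0,0]]
    - [0,[0,0,-30],[0,0,0]]
    - [0,[0,0,-50],[0,0,0]]
    - [0,[0,0,-65],[0,0,0]]
    - [0,[0,0,-70],[0,0,0]]
    - [0,[0,0,-70],[0,0,0]]

```text
time: 7.8
eef_pos: [0.5378, -0.2892, 0.2096]
orientation: [0.402, 3.113, -0.001]
contact_force: [0.4, 1.4, -0.6]
finger_gap: -0.0002
```

```bash
python3 - <<'E'
from h import *
s=readout.state();print(s['eef_pos'],s['contact_force'])
ims={}
for n in ('scene','side'):
    ims[n]=capture(n)
    cv2.imwrite(f'pics/{n}4.png',cv2.resize(ims[n][150:270,140:300,::-1],None,fx=4.5,fy=4.5,interpolation=cv2.INTER_CUBIC))
    im0=cv2.cvtColor(cv2.imread(f'pics/{n}0.png'),cv2.COLOR_BGR2RGB)
    for a in (im0,ims[n]): print(n,[c for b,c in blobs(a,(0,150,120),(6,255,255)) if 195<c[1]<220],[c for b,c in blobs(a,(22,150,120),(32,255,255)) if 168<c[1]<185])
E
```

```text
[ 0.53779379 -0.289223    0.20961261] [ 0.41446136  1.36587315 -0.55162628]
scene [array([270.7, 202.5])] [array([165.2, 177.4]), array([188.1, 182. ])]
scene [array([270.8, 202.7])] [array([165.3, 177.4]), array([188.1, 181.9])]
side [array([245.4, 213.5])] [array([219. , 173.7])]
side [array([245.4, 213.5])] [array([219. , 173.8])]
```

View pics/side4.png

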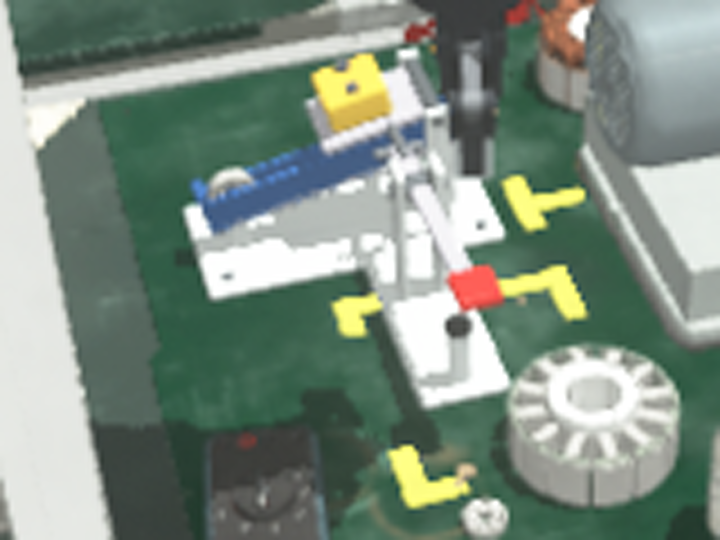

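View pics/scene4.png

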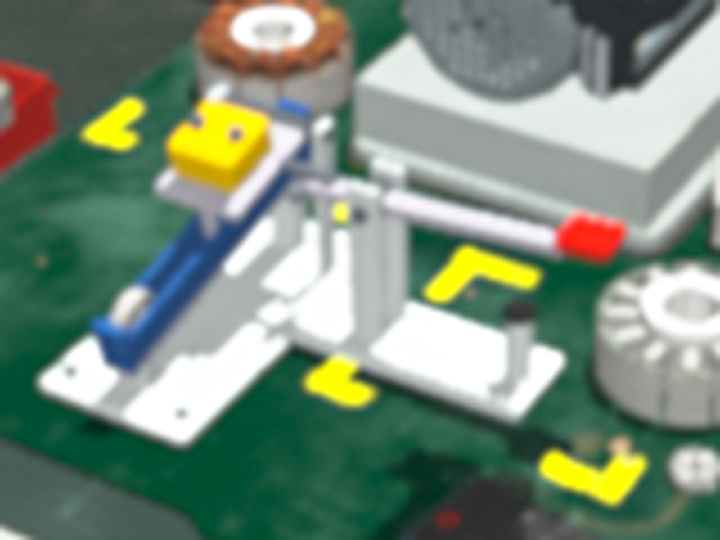

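The pad and the yellow weight are back within 0.2 px of where they started. The bearing is at the end stop, and the gripper is well clear of the pad. I'm handing the job in.

```bash
python3 -c "
from cell import workorder;print(workorder.sign_off())"
```

```text
the job is handed in; nothing more can be done
None
```

I pressed the red pad down about 45 mm with the shut fingertips, using about 3.3 N, and held it until the bearing had rolled to the low end of the track. I then let the lever up at about 40 mm/s and backed off to 85 mm above the pad. The job was handed in at about 8 s of the 32 s allowed; sign-off gives no verdict.

**Last checks, all by camera:**
- **Lever and flap:** the pad and the flap's yellow weight are back within 0.2 px of their starting places in both the scene and side views.
- **Bearing:** it sits at the low end, in the same place in the views before and after release. I judged this by eye and did not measure its distance to the end stop.
- **Bystanders:** the ones visible in the last views (core and spare bearing) look unmoved. The final crops did not cover the screwdriver, bottle or V block, but the arm did not go near them.
- **Flap speed:** I could not read the joint speed directly. The slow release should keep it far below the 6 rad/s limit.

No check failed or disagreed. The two estimates of the pad position differed by 2 to 4 mm, and I pressed at (0.537, -0.288).

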